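# Flip the film-stock tags to match the bins

## Robot

A 6-joint arm with a two-finger parallel gripper is mounted at the origin on the work surface. World frame = base frame: x ahead of the robot, y to its left, z up, the work surface at z = 0. Lengths are in m, angles in rad, forces in N, time in s.
With the tool pointing down it reaches from about 0.225 to 0.875 m from the base axis. Payload 3.4 kg.
Tool frame: the origin (TCP) lies at the centre of the arm's flange, where the gripper is bolted on; the fingertips stand bot.nose_length ahead of it and the grasp point (between the pads) lies 155 mm ahead of it (bot.nose_length is the distance from the TCP to the fingertips, in m); z points along the fingers, y is the line along which they close (so a half turn about z gives the same grasp; the last joint's range is limited). The gripper opens to 85 mm and grips with 20 to 120 N. Pads are 22 mm wide; open, the fingers measure 114 mm over their backs; the gripper's body (76 mm by 85 mm) begins 54 mm behind the grasp point. The pads swing forward as they close: fully open they stand 13 mm farther back than shut.
Start: joints at [-1.223, 0.276, 1.505, -0, 1.361, -0.121], TCP at [0.26, -0.513, 0.405] pointing down, gripper open.
Joint ranges: [-2.89, 2.89], [-0.75, 2.08], [0.22, 2.7], [-1.18, 4.32], [0.11, 2.71], [-2.7, 2.7]. Speed limits (rad/s): [2.57, 2.57, 3.14, 3.14, 3.14, 3.14].

## Interface

Orientations are given as a unit quaternion [w, x, y, z].
In Python, from cell import bot, cams gives the robot as it stands. The module is installed in compiled form; this text tells all that it offers.
- The arm moves only by the tool arm_command, never from a script. Its argument "deltas" is a list of rows, each a list of 3 entries, a list of its own where there are three numbers: the turn, a rotation vector about the tool's x, y, z scaled (see below), then the shift along the tool's x, y, z scaled (see below), then the opening, from -1 (shut) to 1 (fully open), so that 0 is half open. In form: [[[wx, wy, wz], [tx, ty, tz], grip], ...]. A call has 1 to 5 rows; each row shifts and turns the commanded pose from where the row before left it, along the tool's axes as they then stand; what a row does not reach is not made up. The controller multiplies each number of a shift by 0.15 m and each number of a turn by pi/2 rad. A row lasts 1/8 s, in which the tool goes at most 62.5 mm and 10.7 degrees, less where a joint would pass 70% of its speed; a pose out of reach is approached as far as the arm can. A call with a number of a shift or a turn outside -1 to 1 is refused whole. A call with a gripper value outside its range is refused whole. The fingers move at their own pace and stop on an object; "grip_force" is the grip in N (left out, the last holds). Time passes only in rows, so rows that do not move let the fingers close. It gives the time, the measured TCP pose, the force, the opening and the grip force at its end, in the units of the state.
- bot.get_state(): the state, without advancing time (a new reading comes with each control period).
- cams.read_camera(name): name is "scene" or "top" or "wrist"; returns the picture (480x640x3 uint8, red, green, blue); there is no depth.
- cams.camera_model(name): a dict with "fx", "fy", "cx", "cy" (pixels), "R" (3x3) and "t" (3): a world point X has camera coordinates R X + t. Camera axes: x right, y down, z forward; pixel columns grow to the right and rows downward; lengths in m; the calibration is good to about 2 mm. A picture is of the moment at which its call begins: read the wrist's pose just before it. camera_model takes no time and is no camera call; for the wrist camera it gives the pose at the moment of the call.
- bot.finish_job(): hands the job in; it is judged then, once.
The state is a dict: "time": time; "qpos": joint angles; "qvel": joint speeds; "joint_torque": joint torques, N m; "position": TCP position; "ee_rot": TCP orientation; "ft_force": force on the tool from outside, world axes, zero at the start; "moment": the same for the moment, N m; "gripper_width": finger opening in m; "gripper_force": force on a finger pad.
Only numpy, scipy, OpenCV 4.12 (cv2) and the standard library are available. Lean on these libraries where they do the work, as an engineer would, in place of code of your own. Each camera call takes 0.05 s, during which the arm holds its last target. There are 200 camera calls.

## Task

Bring the four hinged tags on the board up to date: flip them with a light push of the fingertips until only the tags in front of completely full bins show green (green face up), and the tags of the partly filled and the empty bin show red (red face up), each leaning fully over against its stop. Do not pinch or force the tags, and leave the bins and the other things on the desk where they stand.

Things in the scene. Friction and masses are not known exactly. Their poses are not given: they have to be found in the camera images.
- board: Dark board fixed flat on the desk, 8 mm thick, 380 mm (x) by 590 mm (y); white lines part it into four columns 140 mm apart along y. Each column has a hinged tag on the robot's side and its bin behind. Origin on the underside, below the middle of the row of tags; x points from tags to bins, y left, z up.
- stand_a: Aluminium stand of one tag, fixed on the board, foot 78 (x) by 34 mm (y). Origin at the centre of the foot's underside, 8 mm above the desk; x towards the bins, y left. The hinge axle runs along x above the origin at z = 28 mm, between posts at x = +-34 mm, 34 mm high. Its bin is in the same column, bin centre 145 mm (+-5) along the stand's +x; the next bins are 200 mm off.
- tag_a (a joint): Hinge of the leaf on stand_a, rad: 0 = at its left stop (+y), red face up; 0.70 = upright; 1.396 = right stop (-y), green up. Leaf: 54 mm wide along the axle, 55 mm from axle to free edge (6 mm bead), 30 g, nearly free. At a stop it leans 40 deg from upright, free edge 35 mm beside and 42 mm above the axle. Pushed by that edge past upright it falls over by itself.
- stand_b: Aluminium stand of one tag, fixed on the board, foot 78 (x) by 34 mm (y). Origin at the centre of the foot's underside, 8 mm above the desk; x towards the bins, y left. The hinge axle runs along x above the origin at z = 28 mm, between posts at x = +-34 mm, 34 mm high. Its bin is in the same column, bin centre 145 mm (+-5) along the stand's +x; the next bins are 200 mm off.
- tag_b (a joint): Hinge of the leaf on stand_b, rad: 0 = at its left stop (+y), red face up; 0.70 = upright; 1.396 = right stop (-y), green up. Leaf: 54 mm wide along the axle, 55 mm from axle to free edge (6 mm bead), 30 g, nearly free. At a stop it leans 40 deg from upright, free edge 35 mm beside and 42 mm above the axle. Pushed by that edge past upright it falls over by itself.
- stand_c: Aluminium stand of one tag, fixed on the board, foot 78 (x) by 34 mm (y). Origin at the centre of the foot's underside, 8 mm above the desk; x towards the bins, y left. The hinge axle runs along x above the origin at z = 28 mm, between posts at x = +-34 mm, 34 mm high. Its bin is in the same column, bin centre 145 mm (+-5) along the stand's +x; the next bins are 200 mm off.
- tag_c (a joint): Hinge of the leaf on stand_c, rad: 0 = at its left stop (+y), red face up; 0.70 = upright; 1.396 = right stop (-y), green up. Leaf: 54 mm wide along the axle, 55 mm from axle to free edge (6 mm bead), 30 g, nearly free. At a stop it leans 40 deg from upright, free edge 35 mm beside and 42 mm above the axle. Pushed by that edge past upright it falls over by itself.
- stand_d: Aluminium stand of one tag, fixed on the board, foot 78 (x) by 34 mm (y). Origin at the centre of the foot's underside, 8 mm above the desk; x towards the bins, y left. The hinge axle runs along x above the origin at z = 28 mm, between posts at x = +-34 mm, 34 mm high. Its bin is in the same column, bin centre 145 mm (+-5) along the stand's +x; the next bins are 200 mm off.
- tag_d (a joint): Hinge of the leaf on stand_d, rad: 0 = at its left stop (+y), red face up; 0.70 = upright; 1.396 = right stop (-y), green up. Leaf: 54 mm wide along the axle, 55 mm from axle to free edge (6 mm bead), 30 g, nearly free. At a stop it leans 40 deg from upright, free edge 35 mm beside and 42 mm above the axle. Pushed by that edge past upright it falls over by itself.
- bin_full_1: Grey open stock bin, 150 mm (x) by 110 mm (y) by 60 mm high, standing loose on the board; origin at the centre of its underside. Full: eight brown film cartons fill it from front to back and stand 10 mm above its rim.
- bin_full_2: Grey open stock bin, 150 mm (x) by 110 mm (y) by 60 mm high, standing loose on the board; origin at the centre of its underside. Full: eight brown film cartons fill it from front to back and stand 10 mm above its rim.
- bin_part: Grey open stock bin, 150 mm (x) by 110 mm (y) by 60 mm high, standing loose on the board; origin at the centre of its underside. Not full: only three brown cartons, at its far (+x) end.
- bin_empty: Grey open stock bin, 150 mm (x) by 110 mm (y) by 60 mm high, standing loose on the board; origin at the centre of its underside. Empty.
- loupe: Orange magnifier, 38 mm across, 36 mm high, standing loose on the front of the board; bystander, origin at its foot.
- carton: Small pale brown carton, 40 x 40 x 42 mm high, loose on the front of the board; bystander, origin under its centre.
- reel_can: Flat round aluminium film can, 100 mm across, 20 mm high, on the desk to the left; bystander, origin under its centre.
- mouse: Black computer mouse 105 x 60 x 32 mm, on the desk to the right; bystander, origin under its centre.
- mug: Blue mug, 80 mm across, 90 mm high, on the desk at the left; bystander, origin under its centre.
- brush: Dusting brush lying on the desk at the right; bystander.

How it is judged:
At the end, for the whole second after the job is handed in: The two tags whose bin (the one 145 mm behind the stand) is full lean right, green up, joint above 1.25 rad; the two others lean left, red up, joint below 0.146 rad; all at rest (under 0.2 rad/s) (((horizontal distance between any of bin_full_1, bin_full_2 and stand_a below 0.172 m and value of joint tag_a above 1.25 rad) or (not (horizontal distance between any of bin_full_1, bin_full_2 and stand_a below 0.172 m) and value of joint tag_a below 0.146 rad)) and ((horizontal distance between any of bin_full_1, bin_full_2 and stand_b below 0.172 m and value of joint tag_b above 1.25 rad) or (not (horizontal distance between any of bin_full_1, bin_full_2 and stand_b below 0.172 m) and value of joint tag_b below 0.146 rad)) and ((horizontal distance between any of bin_full_1, bin_full_2 and stand_c below 0.172 m and value of joint tag_c above 1.25 rad) or (not (horizontal distance between any of bin_full_1, bin_full_2 and stand_c below 0.172 m) and value of joint tag_c below 0.146 rad)) and ((horizontal distance between any of bin_full_1, bin_full_2 and stand_d below 0.172 m and value of joint tag_d above 1.25 rad) or (not (horizontal distance between any of bin_full_1, bin_full_2 and stand_d below 0.172 m) and value of joint tag_d below 0.146 rad)) and velocity of joint tag_a between -0.2 and 0.2 rad/s and velocity of joint tag_b between -0.2 and 0.2 rad/s and velocity of joint tag_c between -0.2 and 0.2 rad/s and velocity of joint tag_d between -0.2 and 0.2 rad/s); the robot touches nothing.
It fails at once if a bin is pushed more than 20 mm from its place, lifted or carried (distance of any of bin_full_1, bin_full_2, bin_empty, bin_part from where it was at the start of the episode above 0.02 m).
It fails at once if another loose thing (loupe, carton, film can, mouse, mug, brush) is pushed more than 20 mm from its place, lifted or carried (distance of any of loupe, carton, reel_can, mouse, mug, brush from where it was at the start of the episode above 0.02 m).
It fails at once if a tag or its stand is pinched or forced by the fingers (more than 20 N) (contact force between the fingers and stand_a above 20 N or contact force between the fingers and stand_b above 20 N or contact force between the fingers and stand_c above 20 N or contact force between the fingers and stand_d above 20 N).
It also fails if it takes over 51 s, if anything falls off the work surface, if the arm or the gripper's body presses on something with over 40 N, if the wrist force passes 120 N, or if a joint passes its speed limit or range.

## Working session

There is one attempt and no reset: what is moved stays moved. The work goes in short steps, Python scripts to look and compute and a tool call to move; the robot and the scene stay as the last step left them, time stands still between calls to the robot, and variables do not carry over. Pictures are saved under pics/ and viewed, at most 10 in all, crops included, and the job is handed in when it is done.

Besides the shell and the picture viewer there is one more tool, called after "Call:" by a JSON object that holds its "name" and its "arguments". arm_command: Moves the arm, as the interface text tells. Its arguments: {"type":"object","properties":{"deltas":{"type":"array","items":{"type":"array"}},"grip_force":{"type":"number"}},"required":["deltas"]}

```bash
mkdir -p pics; python3 - <<'E'
from cell import bot,cams
import cv2
for n in("top","scene"):
    cv2.imwrite(f"pics/{n}0.png",cams.read_camera(n)[:,:,::-1]); m=cams.camera_model(n); print(n,m)
s=bot.get_state();print(s["time"],s["position"],s["ee_rot"],s["gripper_width"],bot.nose_length)
E
```

```text
top {'fx': 501.84080058648897, 'fy': 501.84080058648897, 'cx': 320.3867338941269, 'cy': 250.0517525347345, 'R': array([[ 0.02060121, -0.99978583, -0.00197202],
       [-0.99466281, -0.02029611, -0.10116303],
       [ 0.10110134,  0.00404558, -0.99486791]]), 't': array([-0.0135828 ,  0.5300296 ,  1.40488935])}
scene {'fx': 463.7990776235464, 'fy': 463.7990776235464, 'cx': 312.6061459467968, 'cy': 237.76760799394023, 'R': array([[ 1.44621443e-01,  9.89486981e-01,  3.91396328e-04],
       [ 8.38791967e-01, -1.22386312e-01, -5.30518262e-01],
       [-5.24893012e-01,  7.70526167e-02, -8.47673416e-01]]), 't': array([-0.09942195, -0.42778859,  1.40417071])}
0.1 [ 0.2597227  -0.51279253  0.40394245] [-8.02660647e-04  9.72656928e-01  2.32245233e-01 -9.24344018e-05] 0.08582100978640265 0.1734
```

View pics/top0.png

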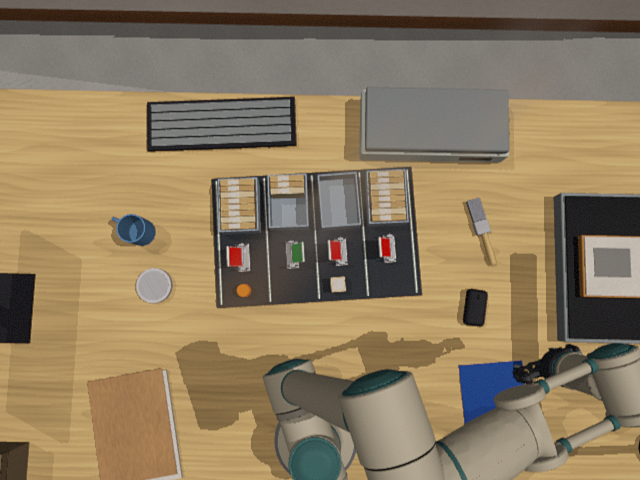

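View pics/scene0.png

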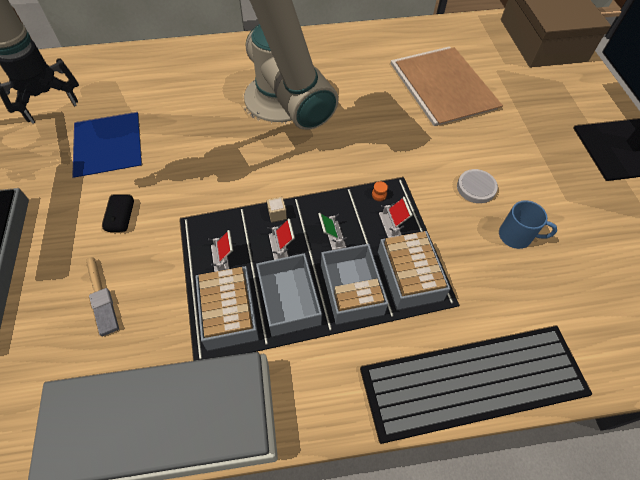

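The top view shows, from left to right: full bin with a red tag (235,257), part bin with a green tag (297,253), empty bin with a red tag (337,251), full bin with a red tag (388,249). So tags 1, 2 and 4 must flip. The loupe is at (243,290) and the carton at (338,284).

```bash
cat > h.py <<'E'
import cv2,numpy as np
from cell import bot,cams
def ray(m,px,z):
    d=m["R"].T@np.array([(px[0]-m["cx"])/m["fx"],(px[1]-m["cy"])/m["fy"],1]); c=-m["R"].T@m["t"]
    return c+d*(z-c[2])/d[2]
def blobs(im,col,amin=25):
    h=cv2.cvtColor(im,cv2.COLOR_RGB2HSV)
    k=cv2.inRange(h,(0,170,90),(5,255,255))|cv2.inRange(h,(174,170,90),(180,255,255)) if col=="r" else cv2.inRange(h,(50,100,40),(80,255,255))
    cs,_=cv2.findContours(k,cv2.RETR_EXTERNAL,cv2.CHAIN_APPROX_NONE)
    return [c[:,0] for c in cs if cv2.contourArea(c)>amin]
E
python3 - <<'E'
from h import *
im=cv2.cvtColor(cv2.imread("pics/top0.png"),cv2.COLOR_BGR2RGB); m=cams.camera_model("top")
for p in [(212,180),(411,168),(421,294),(217,307)]: print("corner",ray(m,p,.008).round(3))
for c in "rg":
    for b in blobs(im,c):
        r=cv2.minAreaRect(b.astype(np.float32)); print(c,np.round(r[0]),np.round(r[1]),round(r[2]),ray(m,r[0],.06).round(4))
im2=cv2.cvtColor(cv2.imread("pics/scene0.png"),cv2.COLOR_BGR2RGB); m2=cams.camera_model("scene")
for c in "rg":
    for b in blobs(im2,c):
        p=b.mean(0); print("scene",c,p.round(),ray(m2,p,.06).round(4))
cv2.imwrite("pics/crop.png",cv2.resize(cv2.cvtColor(im,cv2.COLOR_RGB2BGR)[165:310,205:425],None,fx=3.6,fy=3.6,interpolation=cv2.INTER_CUBIC))
E
```

```text
corner [0.732 0.32  0.008]
corner [ 0.78  -0.264  0.008]
corner [ 0.411 -0.293  0.008]
corner [0.362 0.29  0.008]
r [235. 256.] [17. 11.] 86 [0.5043 0.2345 0.06  ]
r [335. 250.] [18.  9.] 85 [ 0.5291 -0.0441  0.06  ]
r [385. 246.] [19.  7.] 86 [ 0.5419 -0.1834  0.06  ]
g [296. 252.] [18.  9.] 86 [0.5194 0.0639 0.06  ]
scene r [223. 246.] [ 0.5426 -0.1843  0.06  ]
scene r [284. 235.] [ 0.5332 -0.0452  0.06  ]
scene r [399. 212.] [0.5084 0.2339 0.06  ]
scene g [329. 226.] [0.5233 0.0626 0.06  ]
```

View pics/crop.png

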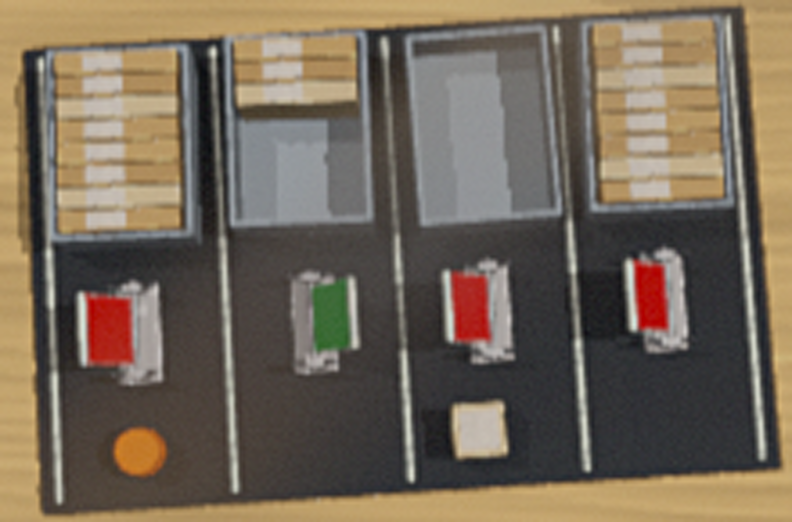

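Call:
{"name": "arm_command", "arguments": {"deltas": [[[0,0,-0.108],[0,0,0],-1],[[0,0,-0.108],[0,0,0],-1],[[0,0,-0.108],[0,0,0],-1],[[0,0,-0.108],[0,0,0],-1],[[0,0,-0.108],[0,0,0],-1]]}}

```text
time: 0.72
position: [0.2597, -0.5129, 0.4042]
ee_rot: [-0.001, 0.789, 0.614, 0.0]
ft_force: [-0.3, -0.1, -0.1]
gripper_width: -0.0
gripper_force: 0.0
```

Call:
{"name": "arm_command", "arguments": {"deltas": [[[0,0,-0.108],[0,0,0],-1],[[0,0,-0.106],[0,0,0],-1],[[0,0,0],[0,0,0],-1],[[0,0,0],[0,0,0],-1]]}}

```text
time: 1.23
position: [0.2598, -0.5129, 0.4045]
ee_rot: [-0.0, 0.678, 0.735, 0.0]
ft_force: [-0.2, 0.2, 0.1]
gripper_width: -0.0002
gripper_force: 0.0
```

```bash
cat >> h.py <<'E'
from scipy.spatial.transform import Rotation as Rn
AX={1:(.506,.218),2:(.519,.080),4:(.542,-.200)}
def st(tx=None,ty=None,tz=None):
    s=bot.get_state(); q=s["ee_rot"]; R=Rn.from_quat([*q[1:],q[0]]).as_matrix()
    print(round(s["time"],2),"TCP",s["position"].round(4),"tip",(s["position"]+R[:,2]*bot.nose_length).round(4),"nose",bot.nose_length,"w",round(s["gripper_width"],3),"F",np.round(s["ft_force"],1))
    print("R",R.round(3).tolist())
    if tx is not None: # target tip
        d=np.array([tx,ty,tz])-s["position"]-R[:,2]*bot.nose_length; print("units",(R.T@d/.15).round(3))
b=np.array([-.082,.9966])
E
python3 - <<'E'
from h import *
p=np.array(AX[4])+.075*b; st(p[0],p[1],.15); print(bot.get_state()["qpos"].round(2))
E
```

```text
1.23 TCP [ 0.2598 -0.5129  0.4045] tip [ 0.2598 -0.5129  0.2311] nose 0.1734 w -0.0 F [-0.2  0.2  0.1]
R [[-0.08, 0.997, -0.0], [0.997, 0.08, 0.0], [0.0, -0.0, -1.0]]
units [2.428 2.041 0.541]
[-1.22  0.28  1.51  0.    1.36 -1.3 ]
```

Call:
{"name": "arm_command", "arguments": {"deltas": [[[0,0,0],[0.24,0.2,0],-1],[[0,0,0],[0.24,0.2,0],-1],[[0,0,0],[0.24,0.2,0],-1],[[0,0,0],[0.24,0.2,0],-1],[[0,0,0],[0.24,0.2,0],-1]]}}

```text
time: 1.85
position: [0.3951, -0.3199, 0.4048]
ee_rot: [0.0, 0.678, 0.735, 0.0]
ft_force: [-0.1, 0.3, 0.2]
gripper_width: -0.0002
gripper_force: 0.0
```

Call:
{"name": "arm_command", "arguments": {"deltas": [[[0,0,0],[0.24,0.2,0],-1],[[0,0,0],[0.24,0.2,0],-1],[[0,0,0],[0.24,0.2,0],-1],[[0,0,0],[0.24,0.2,0],-1],[[0,0,0],[0.24,0.2,0],-1]]}}

```text
time: 2.48
position: [0.5299, -0.1281, 0.4048]
ee_rot: [0.0, 0.678, 0.735, -0.0]
ft_force: [0.8, -0.6, -0.6]
gripper_width: -0.0002
gripper_force: 0.0
```

```bash
python3 - <<'E'
from h import *
p=np.array(AX[4])+.065*b; st(p[0],p[1],.065)
cv2.imwrite("pics/w1.png",cams.read_camera("wrist")[:,:,::-1])
E
```

```text
2.48 TCP [ 0.5299 -0.1281  0.4048] tip [ 0.5299 -0.1282  0.2314] nose 0.1734 w -0.0 F [ 0.8 -0.6 -0.6]
R [[-0.08, 0.997, 0.0], [0.997, 0.08, -0.0], [-0.0, 0.0, -1.0]]
units [-0.05   0.041  1.109]
```

View pics/w1.png

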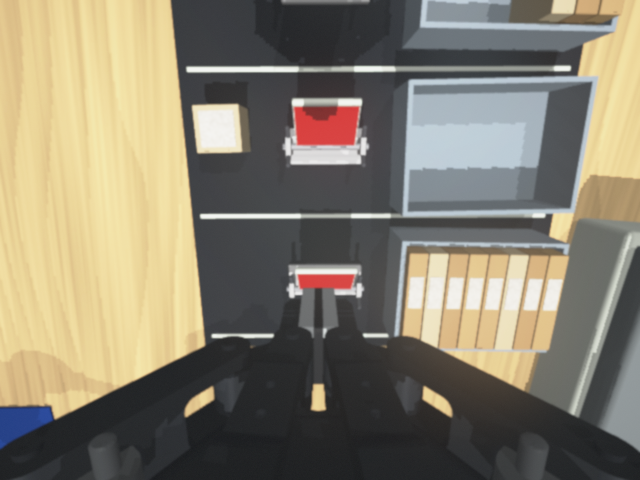

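Wrist view: tag 4's bead is at about (325,267) with the finger axis in column 318 (centred on it), and tag 3 is at (327,125). I'll check the bead positions against this view.

```bash
python3 - <<'E'
from h import *
m=cams.camera_model("wrist")
for p in [(325,267),(327,101)]: print(ray(m,p,.078).round(4))
for p in [(365,282),(290,282)]: print("post",ray(m,p,.042).round(4))
print("loupe/carton front", ray(m,(250,130),.05).round(4))
m=cams.camera_model("top")
for k,p in dict(t1=(82,328),t2=(354,312),t3=(446,305),t4=(629,293)).items(): print(k,ray(m,(205+p[0]/3.6,165+p[1]/3.6),.078).round(4))
E
```

```text
[ 0.5429 -0.1573  0.078 ]
[ 0.5324 -0.0216  0.078 ]
post [ 0.586 -0.182  0.042]
post [ 0.5114 -0.188   0.042 ]
loupe/carton front [ 0.4685 -0.0472  0.05  ]
t1 [0.5031 0.2512 0.078 ]
t2 [0.5196 0.0439 0.078 ]
t3 [ 0.5264 -0.0263  0.078 ]
t4 [ 0.5385 -0.166   0.078 ]
```

Call:
{"name": "arm_command", "arguments": {"deltas": [[[0,0,0],[0,0.08,0.3],-1],[[0,0,0],[0,0,0.3],-1],[[0,0,0],[0,0,0.3],-1],[[0,0,0],[0,0,0.2],-1],[[0,0,0],[0,0,0.03],-1]]}}

```text
time: 3.15
position: [0.5402, -0.1284, 0.2331]
ee_rot: [-0.002, 0.678, 0.735, -0.001]
ft_force: [-0.6, -0.1, 0.6]
gripper_width: 0.0
gripper_force: 0.0
```

Call:
{"name": "arm_command", "arguments": {"deltas": [[[0,0,0],[-0.05,0,0],-1],[[0,0,0],[-0.05,0,0],-1],[[0,0,0],[-0.05,0,0],-1],[[0,0,0],[-0.05,0,0],-1],[[0,0,0],[-0.05,0,0],-1]]}}

```text
time: 3.78
position: [0.5443, -0.1665, 0.2355]
ee_rot: [0.0, 0.677, 0.736, 0.0]
ft_force: [0.2, 0.0, 0.0]
gripper_width: -0.0001
gripper_force: 0.1
```

Call:
{"name": "arm_command", "arguments": {"deltas": [[[0,0,0],[-0.05,0,0],-1],[[0,0,0],[-0.05,0,0],-1],[[0,0,0],[-0.05,0,0],-1],[[0,0,0],[-0.05,0,0],-1],[[0,0,0],[0,0,0],-1]]}}

```text
time: 4.4
position: [0.5468, -0.1964, 0.2352]
ee_rot: [0.0, 0.678, 0.735, -0.0]
ft_force: [0.4, -0.2, -0.1]
gripper_width: -0.0002
gripper_force: 0.0
```

```bash
python3 - <<'E'
from h import *
p=np.array(AX[2])-.068*b; st(p[0],p[1],.062)
cv2.imwrite("pics/w2.png",cams.read_camera("wrist")[:,:,::-1])
E
```

```text
4.4 TCP [ 0.5468 -0.1964  0.2352] tip [ 0.5468 -0.1965  0.0618] nose 0.1734 w -0.0 F [ 0.4 -0.2 -0.1]
R [[-0.082, 0.997, 0.0], [0.997, 0.082, -0.0], [-0.0, 0.0, -1.0]]
units [ 1.399 -0.034 -0.002]
```

View pics/w2.png

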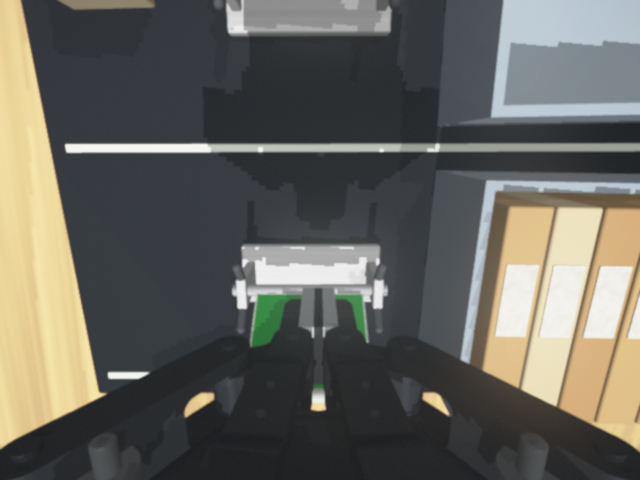

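Tag 4 has fallen over with green up. The next one is tag 2, pushed towards +y.

Call:
{"name": "arm_command", "arguments": {"deltas": [[[0,0,0],[0,0,-0.3],-1],[[0,0,0],[0,0,-0.3],-1],[[0,0,0],[0,0,0],-1],[[0,0,0],[0.35,0,0],-1],[[0,0,0],[0.35,0,0],-1]]}}

```text
time: 5.08
position: [0.5374, -0.0901, 0.3241]
ee_rot: [-0.001, 0.678, 0.735, -0.0]
ft_force: [0.1, 0.2, -0.0]
gripper_width: -0.0
gripper_force: 0.0
```

Call:
{"name": "arm_command", "arguments": {"deltas": [[[0,0,0],[0.35,-0.03,0],-1],[[0,0,0],[0.34,0,0],-1],[[0,0,0],[0,0,0],-1]]}}

```text
time: 5.45
position: [0.5237, 0.0148, 0.3242]
ee_rot: [-0.001, 0.676, 0.737, -0.0]
ft_force: [-0.4, -0.8, -0.5]
gripper_width: 0.0001
gripper_force: 0.0
```

```bash
python3 - <<'E'
from h import *
p=np.array(AX[2])-.070*b; st(p[0],p[1],.062)
im=cams.read_camera("wrist"); cv2.imwrite("pics/w3.png",im[:,:,::-1])
m=cams.camera_model("wrist")
for c in "rg":
    for bb in blobs(im,c,200): print(c,bb.min(0),bb.max(0),ray(m,bb.mean(0),.06).round(4))
E
```

```text
5.45 TCP [0.5237 0.0148 0.3242] tip [0.5233 0.015  0.1508] nose 0.1734 w 0.0 F [-0.4 -0.8 -0.5]
R [[-0.087, 0.996, -0.003], [0.996, 0.087, 0.001], [0.001, -0.002, -1.0]]
units [-0.033  0.009  0.592]
g [281 154] [361 202] [0.5217 0.0595 0.06  ]
```

View pics/w3.png

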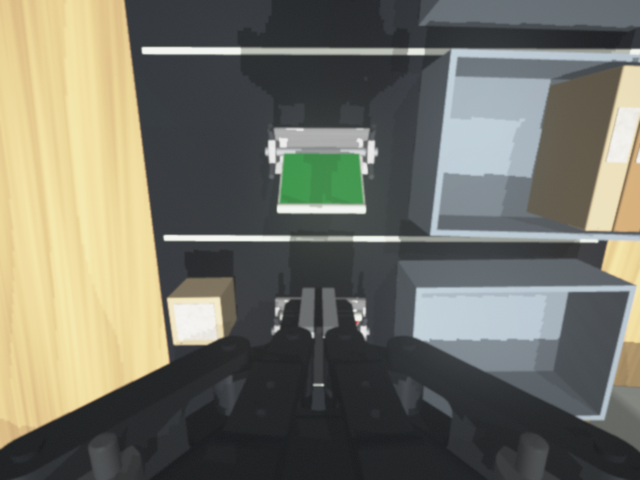

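The finger is between tag 2 (green, bead at row 209) and tag 3, and the carton and bins are clear. I'll descend and push towards +y.

Call:
{"name": "arm_command", "arguments": {"deltas": [[[0,0,0],[-0.03,0,0],-1],[[0,0,0],[0,0,0.2],-1],[[0,0,0],[0,0,0.2],-1],[[0,0,0],[0,0,0.19],-1],[[0,0,0],[0,0,0],-1]]}}

```text
time: 6.12
position: [0.5246, 0.0056, 0.2346]
ee_rot: [-0.002, 0.678, 0.735, -0.002]
ft_force: [-0.1, 1.0, -0.1]
gripper_width: -0.0
gripper_force: 0.0
```

Call:
{"name": "arm_command", "arguments": {"deltas": [[[0,0,0],[0.05,0,0],-1],[[0,0,0],[0.05,0,0],-1],[[0,0,0],[0.05,0,0],-1],[[0,0,0],[0.05,0,0],-1],[[0,0,0],[0.05,0,0],-1]]}}

```text
time: 6.75
position: [0.5223, 0.0452, 0.237]
ee_rot: [0.0, 0.677, 0.736, 0.0]
ft_force: [0.1, -0.2, -0.5]
gripper_width: -0.0003
gripper_force: 0.1
```

Call:
{"name": "arm_command", "arguments": {"deltas": [[[0,0,0],[0.05,0,0],-1],[[0,0,0],[0.05,0,0],-1],[[0,0,0],[0.05,0,0],-1],[[0,0,0],[0.05,0,0],-1],[[0,0,0],[0,0,0],-1]]}}

```text
time: 7.38
position: [0.5198, 0.0749, 0.2366]
ee_rot: [-0.0, 0.677, 0.736, -0.0]
ft_force: [0.0, 0.2, -0.6]
gripper_width: -0.0002
gripper_force: 0.0
```

```bash
python3 - <<'E'
from h import *
p=np.array(AX[1])+.070*b; st(p[0],p[1],.062)
im=cams.read_camera("wrist")
for c in "rg":
    for bb in blobs(im,c,200): print(c,bb.min(0),bb.max(0))
E
```

```text
7.38 TCP [0.5198 0.0749 0.2366] tip [0.5197 0.0749 0.0632] nose 0.1734 w -0.0 F [ 0.   0.2 -0.6]
R [[-0.083, 0.997, -0.0], [0.997, 0.083, -0.0], [-0.0, -0.0, -1.0]]
units [ 1.425 -0.011  0.008]
```

Call:
{"name": "arm_command", "arguments": {"deltas": [[[0,0,0],[0.04,0,0],-1],[[0,0,0],[0,0,0],-1],[[0,0,0],[0,0,-0.3],-1],[[0,0,0],[0,0,-0.3],-1],[[0,0,0],[0,0,0],-1]]}}

```text
time: 8.05
position: [0.5207, 0.0803, 0.3304]
ee_rot: [0.003, 0.677, 0.736, 0.003]
ft_force: [0.1, -1.4, -1.1]
gripper_width: 0.0003
gripper_force: 0.0
```

Call:
{"name": "arm_command", "arguments": {"deltas": [[[0,0,0],[0.35,0,0],-1],[[0,0,0],[0.35,0,0],-1],[[0,0,0],[0.35,0,0],-1],[[0,0,0],[0.34,0,0],-1],[[0,0,0],[0,0,0],-1]]}}

```text
time: 8.68
position: [0.5014, 0.2911, 0.3254]
ee_rot: [-0.001, 0.676, 0.737, -0.0]
ft_force: [-0.3, -0.7, -0.0]
gripper_width: 0.0002
gripper_force: 0.0
```

```bash
python3 - <<'E'
from h import *
p=np.array(AX[1])+.070*b; st(p[0],p[1],.062)
im=cams.read_camera("top"); cv2.imwrite("pics/t2.png",cv2.resize(im[165:310,205:425,::-1],None,fx=3.6,fy=3.6,interpolation=cv2.INTER_CUBIC))
E
```

```text
8.68 TCP [0.5014 0.2911 0.3254] tip [0.5011 0.2911 0.152 ] nose 0.1734 w 0.0 F [-0.3 -0.7 -0. ]
R [[-0.087, 0.996, -0.002], [0.996, 0.087, 0.0], [0.001, -0.002, -1.0]]
units [-0.022 -0.007  0.6  ]
```

View pics/t2.png

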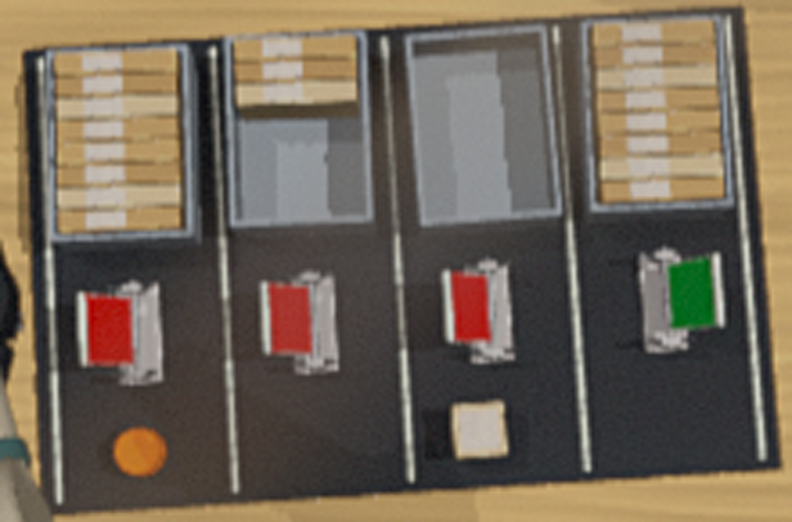

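Tags 2, 3 and 4 are now correct in this crop: red at (290,318), red at (467,305) and green at (692,292). Only tag 1 (110,328) remains.

Call:
{"name": "arm_command", "arguments": {"deltas": [[[0,0,0],[0,0,0],-1],[[0,0,0],[0,0,0.2],-1],[[0,0,0],[0,0,0.2],-1],[[0,0,0],[0,0,0.19],-1],[[0,0,0],[0,0,0],-1]]}}

```text
time: 9.35
position: [0.5015, 0.2863, 0.2361]
ee_rot: [-0.001, 0.678, 0.735, -0.003]
ft_force: [0.5, 1.0, 1.0]
gripper_width: 0.0002
gripper_force: 0.0
```

Call:
{"name": "arm_command", "arguments": {"deltas": [[[0,0,0],[-0.05,0,0],-1],[[0,0,0],[-0.05,0,0],-1],[[0,0,0],[-0.05,0,0],-1],[[0,0,0],[-0.05,0,0],-1],[[0,0,0],[-0.05,0,0],-1]]}}

```text
time: 9.98
position: [0.5053, 0.2503, 0.2384]
ee_rot: [0.0, 0.677, 0.736, 0.0]
ft_force: [0.1, 0.6, -0.1]
gripper_width: 0.0001
gripper_force: 0.1
```

Call:
{"name": "arm_command", "arguments": {"deltas": [[[0,0,0],[-0.05,0,0],-1],[[0,0,0],[-0.05,0,0],-1],[[0,0,0],[-0.05,0,0],-1],[[0,0,0],[-0.05,0,0],-1],[[0,0,0],[-0.05,0,0],-1]]}}

```text
time: 10.6
position: [0.5084, 0.2129, 0.2382]
ee_rot: [0.0, 0.677, 0.736, -0.0]
ft_force: [-0.8, 0.6, 0.0]
gripper_width: 0.0
gripper_force: 0.0
```

Call:
{"name": "arm_command", "arguments": {"deltas": [[[0,0,0],[-0.02,0,0],-1],[[0,0,0],[0,0,0],-1],[[0,0,0],[0,0,-0.3],-1],[[0,0,0],[0,0,-0.3],-1],[[0,0,0],[0,0,0],-1]]}}

```text
time: 11.22
position: [0.5098, 0.2111, 0.3321]
ee_rot: [0.002, 0.677, 0.736, 0.004]
ft_force: [0.2, -0.4, 0.2]
gripper_width: 0.0001
gripper_force: 0.0
```

Call:
{"name": "arm_command", "arguments": {"deltas": [[[0,0,0],[0.35,0,0],-1],[[0,0,0],[0.35,0,0],-1],[[0,0,0],[0.2,0,0],-1],[[0,0,0],[0,0,0],-1],[[0,0,0],[0,0,0],-1]]}}

```text
time: 11.85
position: [0.4972, 0.3444, 0.3272]
ee_rot: [0.0, 0.677, 0.736, -0.001]
ft_force: [0.7, -0.5, -0.0]
gripper_width: 0.0004
gripper_force: 0.0
```

```bash
python3 - <<'E'
from h import *
st()
im=cams.read_camera("top"); cv2.imwrite("pics/t3.png",cv2.resize(im[165:310,205:425,::-1],None,fx=3.6,fy=3.6,interpolation=cv2.INTER_CUBIC))
E
```

```text
11.85 TCP [0.4972 0.3444 0.3272] tip [0.4969 0.3441 0.1538] nose 0.1734 w 0.0 F [ 0.7 -0.5 -0. ]
R [[-0.083, 0.997, -0.002], [0.997, 0.083, -0.002], [-0.002, -0.002, -1.0]]
```

View pics/t3.png

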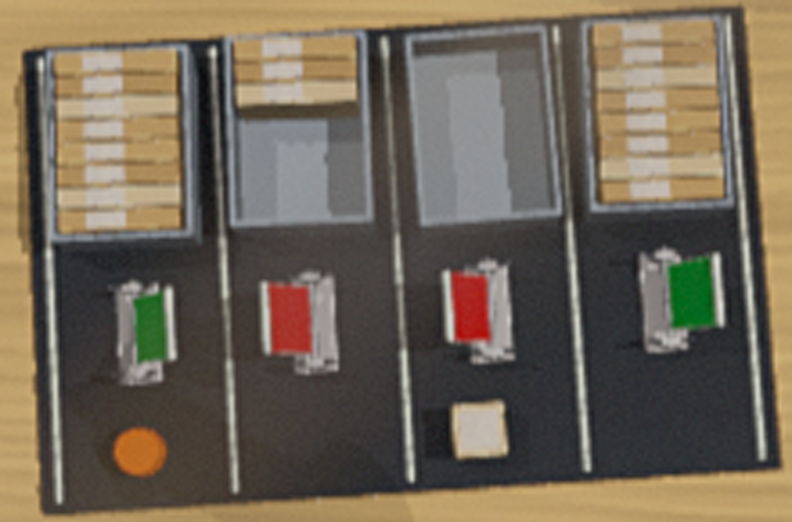

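The tags now read green, red, red, green. Each leans fully against its stop, and the bins, loupe and carton have not moved.

```bash
python3 -c "
from cell import bot
print(bot.finish_job())"
```

```text
the job is handed in; nothing more can be done
None
```

The job is handed in: the tags at the two full bins show green and the tags at the part-filled and empty bins show red; in the last top view all lean on their stops and the bins, loupe and carton are unmoved.

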